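Hold the hand microscope over the open valve cavity

TASK

Lift the hand microscope up off its two-prong hook on the small tool panel and carry it over the valves to the one section of the valve bank whose cavity is still open (the others have a valve or a hex plug in them). Finish still holding it there so that I can inspect the seat: upright, lens down, centred over the open cavity and hovering about 10 mm above its mouth. Neither the microscope nor the robot may touch the valve bank at any time, and leave the nut spinner on the other hook, the spare coil and the loose cartridge where they are.

Things in the scene. Friction and masses are not known exactly. Their poses are not given: they have to be found in the camera images.
- scope_mid (a point): Cordless hand microscope, round, 148 mm tall, about 0.18 kg, hanging upright, lens down. This point: on its axis (z up), 72.5 mm above the lens. From the lens up: barrel 27 mm dia. to 75 mm; black focus wheel 50 mm dia., 75 to 87 mm, resting on the prongs; white grip 38 mm dia., 87 to 142 mm. The grip's middle is 42 mm above this point: take it there from above, any yaw. It lifts straight off.
- scope_tip (a point): Centre of the microscope's lens face, its lowest point when upright; z is the microscope's axis, up.
- scope: The microscope as a body; origin at the centre of the lens face, as scope_tip.
- stand: Grey perforated tool panel, fixed, 346 mm long (its x), 163 mm high, foot 130 mm deep; origin on the bench under the middle of the sheet. Two hooks stick out to its +y, at x = -75 and 75 mm: each two 6 mm bars 40 mm apart, top 140 mm above the bench, 95 mm long, ends turned up to 155 mm. Microscope on one, nut spinner on the other, 48 to 60 mm out from the sheet.
- spinner_mid (a point): T-handle nut spinner, steel, hanging on the other hook: middle of its 92 mm crossbar (10 mm thick, about 145 mm above the bench); its shaft hangs 110 mm down. Leave it.
- bank: Valve bank's base plate with its two end sections, fixed: plate 120 x 330 x 12 mm, origin under its middle on the bench, row along its y. Sections (80 mm in x, 49 in y, top 67 mm above the bench) stand at y = -100, -50, 0, 50, 100 mm, end plates (71 mm) outside. The two end sections carry valves like sec_valve's. Pipe stubs stick out of the -x faces by 24 mm.
- sec_valve: Section with a solenoid valve, in one of the three middle places; origin at the centre of its underside, 12 mm above the bench. Valve: black coil 46 x 36 mm with a grey plug socket to +x (to 44 mm from the axis), steel nut on top; its top is 66 mm above the section, 133 mm above the bench.
- sec_plug: Section whose cavity is closed by a steel hex plug 28 mm across, 12 mm tall, in another of the three middle places; origin as the others.
- sec_open: Section with the open cavity: a 26 mm round hole, 42 mm deep, with a steel seat at the bottom, in the middle of its flat top face, in the last of the three middle places; origin at the centre of its underside.
- cavity (a point): Centre of the open cavity's mouth, in the plane of the section's top face, 67 mm above the bench; z up. The neighbouring coils stand at least 32 mm to either side of this axis, up to 66 mm higher.
- coil: Spare solenoid coil, black block 46 x 36 x 40 mm with grey plug socket, standing on the bench beyond the bank; origin under it. Leave it.
- cartridge: Loose steel valve cartridge, 94 mm long, 24 mm thick, lying in a low blue tray beyond the bank. Leave it.
Things that resemble listed ones, but are neither listed nor needed, are in the scene too. Leave any orange look-alike of the scope alone.

How it is judged:
On the way:
1. the microscope is lifted off its hook: in the fingers, clear of the prongs (contact force between the fingers and scope above 1 N and contact force between scope and stand below 0.1 N and z of scope_tip in the frame of stand above 0.08 m), for 0.2 s.
At the end, for the whole second after the job is handed in: The gripper holds the microscope still (under 20 mm/s), nothing else touching or carrying it: lens face 4 to 18 mm above the mouth of the open cavity, its centre within 6 mm of the cavity's axis, microscope within 0.10 rad of upright (horizontal distance between scope_tip and cavity below 0.006 m and z of scope_tip in the frame of cavity between 0.004 and 0.018 m and angle between scope_tip's own z axis and vertical below 0.1 rad and linear speed of scope below 0.02 m/s and contact force between the fingers and scope above 1 N and contact force between scope and stand below 0.1 N and contact force between scope and bank below 0.1 N and contact force between scope and sec_valve below 0.1 N and contact force between scope and sec_open below 0.1 N and contact force between scope and sec_plug below 0.1 N); the arm keeps its last pose, push and grip.
It fails at once if the microscope touches the valve bank (contact force between scope and bank above 0.5 N or contact force between scope and sec_valve above 0.5 N or contact force between scope and sec_open above 0.5 N or contact force between scope and sec_plug above 0.5 N).
It fails at once if the robot touches the valve bank (contact force between any of the arm, the fingers and bank above 0.5 N or contact force between any of the arm, the fingers and sec_valve above 0.5 N or contact force between any of the arm, the fingers and sec_open above 0.5 N or contact force between any of the arm, the fingers and sec_plug above 0.5 N).
It fails at once if the nut spinner is knocked off or shifted on its hook (distance of spinner_mid from where it was at the start of the episode above 0.03 m).
It fails at once if the spare coil or the loose cartridge is moved (distance of any of coil, cartridge from where it was at the start of the episode above 0.02 m).
It also fails if it takes over 43 s, if anything falls off the work surface, if the arm or the gripper's body presses on something with over 40 N, if the wrist force passes 120 N, or if a joint passes its speed limit or range.

ROBOT

A 6-joint arm with a two-finger parallel gripper is mounted at the origin on the work surface. World frame = base frame: x ahead of the robot, y to its left, z up, the work surface at z = 0. Lengths are in m, angles in rad, forces in N, time in s.
With the tool pointing down it reaches from about 0.275 to 0.825 m from the base axis. Payload 4.9 kg.
Tool frame: the origin (TCP) lies at the very end of the fingers, on their centre line; the grasp point (between the pads) lies 19 mm behind it; z points along the fingers, y is the direction in which the jaws open and shut (so a half turn about z gives the same grasp; the last joint's range is limited). The gripper opens to 85 mm and grips with 20 to 120 N. Pads are 22 mm wide; open, the fingers measure 114 mm over their backs; the gripper's body (76 mm by 85 mm) begins 54 mm behind the grasp point. The pads swing forward as they close: fully open they stand 13 mm farther back than shut.
Start: joints at [-1.302, 0.326, -0.193, 1.052, 0, 1.437], TCP at [0.216, -0.506, 0.193] pointing down, gripper open.
Joint ranges: [-2.65, 2.65], [-0.97, 1.79], [-1.3, 1.35], [-1.93, 2.1], [-1.47, 1.37], [-3.14, 3.14]. Speed limits (rad/s): [2.57, 2.57, 3.14, 3.14, 3.14, 3.14].

INTERFACE

Orientations are given as a unit quaternion [w, x, y, z].
In Python, from workcell import manip gives the robot as it stands.
- The arm moves only by the shell command python3 -m crank 'ROWS' [FORCE]. ROWS is JSON, a list of rows, each a list of 7 numbers: the shift along the tool's x, y, z in m, then the turn, a rotation vector about the tool's x, y, z in rad, then the opening, from 0 (shut) to 1 (fully open). A call has 1 to 10 rows; each row is the pose to reach, as a shift and turn from the pose measured when the call began, along the tool's axes at that moment; what a row does not reach only later rows make up. A row lasts 1/8 s, in which the tool goes at most 62.5 mm and 10.7 degrees, less where a joint would pass 70% of its speed; a pose out of reach is approached as far as the arm can. A call with a gripper value outside its range is refused whole. The fingers move at their own pace and stop on an object; FORCE is the grip in N (left out, the last holds). Time passes only in rows, so rows that repeat a pose let the fingers close. It gives the time, the measured TCP pose, the force and the opening at its end, in the units of the state.
- manip.read_state(): the state, without advancing time (a new reading comes with each control period).
- manip.grab_frame(name): name is "side" or "top"; returns the picture (400x640x3 uint8, blue, green, red); there is no depth.
- manip.calibration(name): a dict with "fx", "fy", "cx", "cy" (pixels), "cam_to_world" (4x4, takes a point from camera to world coordinates). Camera axes: x right, y up, looking along -z (the intrinsics and any distortion apply to the point x, -y, -z); pixel columns grow to the right and rows downward; lengths in m; the calibration is good to about 2 mm. A picture is of the moment at which its call begins. calibration takes no time and is no camera call.
- manip.finish_job(): hands the job in, once; it reports no verdict.
Trained networks look in the newest picture that a camera, given by its name, has taken for a name from the list of things; names that differ only in an ending like _2 or _b are one class to them, and where a whole thing is asked for, a point or a joint stands for the part that bears it (a point fixed in the world has none). Each returns a list of dicts, best first, with "p" (0 to 1); they miss things now and then, are a little off and sometimes report something else, mostly with a low value. They report only what shows in the picture. A call takes as long as a camera call. They do not tell look-alikes from the thing itself.
- manip.find_in(camera, thing): "at" ([x, y, z] in m, in world coordinates, good to about 4 mm: the middle of the surface that is visible of it).
- manip.tip_of(camera, thing): "at" ([x, y, z] in m, in world coordinates, good to about 4 mm: a listed point, or the origin of a listed thing).
The state is a dict: "time_s": time; "joint_pos": joint angles; "qd": joint speeds; "joint_torque": joint torques, N m; "tcp_pos": TCP position; "tool_rot": TCP orientation; "force": force on the tool from outside, world axes, zero at the start; "ft_torque": the same for the moment, N m; "finger_gap": finger opening in m.
Only numpy, scipy, OpenCV 4.12 (cv2) and the standard library are available. Lean on these libraries where they do the work, as an engineer would, in place of code of your own. Each camera call takes 0.05 s, during which the arm holds its last target.

## Working session

There is one attempt and no reset: what is moved stays moved. The work goes in short steps, Python scripts to look and compute and a shell command to move; the robot and the scene stay as the last step left them, time stands still between calls to the robot, and variables do not carry over. Pictures are saved under pics/ and viewed, and the job is handed in when it is done.

```bash
ls; mkdir -p pics; python3 - <<'E'
from workcell import manip
import cv2
s=manip.read_state();print({k:s[k] for k in('time_s','tcp_pos','tool_rot','finger_gap','force')})
for c in('side','top'):
    cv2.imwrite(f'pics/{c}0.png',manip.grab_frame(c)); k=manip.calibration(c);print(c,k)
    for t in('scope_mid','scope_tip','stand','spinner_mid','bank','sec_valve','sec_plug','sec_open','cavity','coil'):
        print(c,t,[([round(float(v),3) for v in d['at']],round(float(d['p']),2)) for d in manip.tip_of(c,t)][:4])
print(manip.read_state()['time_s'])
E
```

```text
pics
{'time_s': 0.0, 'tcp_pos': array([ 0.21540574, -0.50534355,  0.19249821]), 'tool_rot': array([-8.79132197e-04,  9.79791324e-01,  2.00020462e-01, -5.93404647e-05]), 'finger_gap': 0.08551758905266152, 'force': array([-0.18329112, -0.07637574, -0.02499607])}
side {'fx': 375.00364851045424, 'fy': 375.00364851045424, 'cx': 318.30596093787307, 'cy': 191.48989816385756, 'cam_to_world': array([[-0.92005955,  0.22943639, -0.3175679 ,  0.2834821 ],
       [-0.39150044, -0.56896645,  0.72319056,  0.58812848],
       [-0.01475925,  0.78970635,  0.61330746,  0.64826816],
       [ 0.        ,  0.        ,  0.        ,  1.        ]])}
side scope_mid [([0.547, -0.317, 0.137], 0.96), ([0.596, -0.177, 0.076], 0.93), ([0.574, 0.168, 0.064], 0.63)]
side scope_tip [([0.594, -0.175, 0.0], 0.98), ([0.549, -0.314, 0.062], 0.67)]
side stand [([0.467, -0.361, -0.002], 0.71)]
side spinner_mid [([0.395, -0.301, 0.144], 0.78)]
side bank [([0.583, 0.167, 0.003], 0.56)]
side sec_valve [([0.588, 0.223, 0.011], 0.64)]
side sec_plug [([0.57, 0.122, 0.013], 0.83)]
side sec_open [([0.545, -0.309, 0.062], 0.73), ([
[... 325 characters left out ...]
1617305,  0.00283152, -0.04563264],
       [ 0.00376032,  0.05768994,  0.99832747,  0.97726772],
       [ 0.        ,  0.        ,  0.        ,  1.        ]])}
top scope_mid [([0.549, -0.317, 0.138], 0.94), ([0.598, -0.174, 0.073], 0.63)]
top scope_tip [([0.547, -0.314, 0.064], 0.68)]
top stand [([0.719, 0.052, -0.0], 0.26)]
top spinner_mid [([0.395, -0.298, 0.145], 0.72)]
top bank [([0.583, 0.164, 0.064], 0.66)]
top sec_valve [([0.589, 0.218, 0.013], 0.88)]
top sec_plug [([0.573, 0.118, 0.013], 0.93)]
top sec_open [([0.581, 0.169, 0.011], 0.65)]
top cavity [([0.582, 0.166, 0.066], 0.75), ([0.716, 0.052, 0.001], 0.5)]
top coil [([0.718, 0.054, 0.0], 0.92), ([0.548, -0.316, 0.135], 0.49)]
1.1
```

View pics/side0.png

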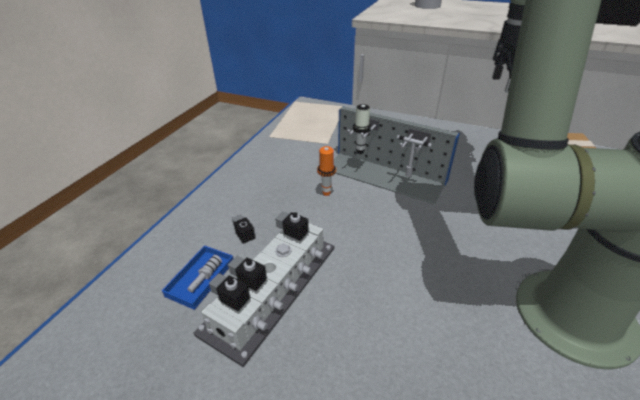

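View pics/top0.png

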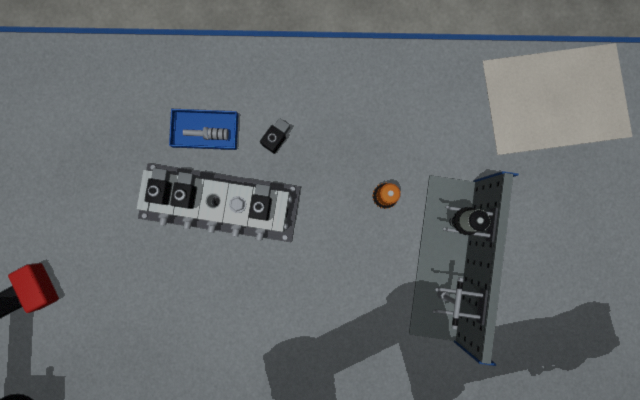

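```bash
cat > h.py <<'E'
from workcell import manip
import numpy as np
def pix(c,P):
    k=manip.calibration(c);T=k['cam_to_world'];p=T[:3,:3].T@(np.array(P)-T[:3,3])
    return k['cx']+k['fx']*p[0]/-p[2],k['cy']-k['fy']*p[1]/-p[2]
def ray(c,u,v,z):
    k=manip.calibration(c);T=k['cam_to_world'];d=T[:3,:3]@np.array([(u-k['cx'])/k['fx'],-(v-k['cy'])/k['fy'],-1])
    return T[:3,3]+d*(z-T[2,3])/d[2]
E
python3 - <<'E'
import cv2,numpy as np
from h import *
t=cv2.imread('pics/top0.png');s=cv2.imread('pics/side0.png')
g=cv2.cvtColor(t,6)
m=(g[188:212,203:224]<95).astype('uint8');n,l,st,ce=cv2.connectedComponentsWithStats(m);print(st,ce+[203,188])
for c,n in((ce[i]+[203,188],st[i,4]) for i in range(1,len(ce))):
  print(n,ray('top',c[0],c[1],.067))
a=cv2.resize(t[160:260,130:310],None,fx=4,fy=4,interpolation=2)
b=cv2.resize(t[170:270,420:520],None,fx=4,fy=4,interpolation=2)
c=cv2.resize(s[90:200,300:420],None,fx=4,fy=4,interpolation=2)
d=cv2.resize(s[200:330,200:330],None,fx=3,fy=3,interpolation=2)
for cam,im,o,k in(('top',b,(420,170),4),('side',c,(300,90),4)):
  for P in([.548,-.316,.213],[.548,-.316,.1375],[.548,-.316,.065],[.395,-.30,.145]):
    u,v=pix(cam,P);cv2.drawMarker(im,(int((u-o[0]+.5)*k),int((v-o[1]+.5)*k)),(0,0,255),1,9)
for cam,im,o,k in(('top',a,(130,160),4),('side',d,(200,200),3)):
  u,v=pix(cam,[.581,.167,.067]);cv2.drawMarker(im,(int((u-o[0]+.5)*k),int((v-o[1]+.5)*k)),(0,0,255),1,9)
cv2.imwrite('pics/a.png',a);
h=max(b.shape[0],c.shape[0]);z=np.zeros((h,b.shape[1]+c.shape[1],3),'uint8');z[:b.shape[0],:b.shape[1]]=b;z[:c.shape[0],b.shape[1]:]=c[:, :]
cv2.imwrite('pics/b.png',z[:, :800]);cv2.imwrite('pics/d.png',d)
E
```

```text
[[  0   0  21  24 371]
 [  4   7  13  13 133]] [[213.05390836 199.06199461]
 [212.84962406 200.72180451]]
133 [0.58130288 0.16724332 0.067     ]
```

View pics/a.png

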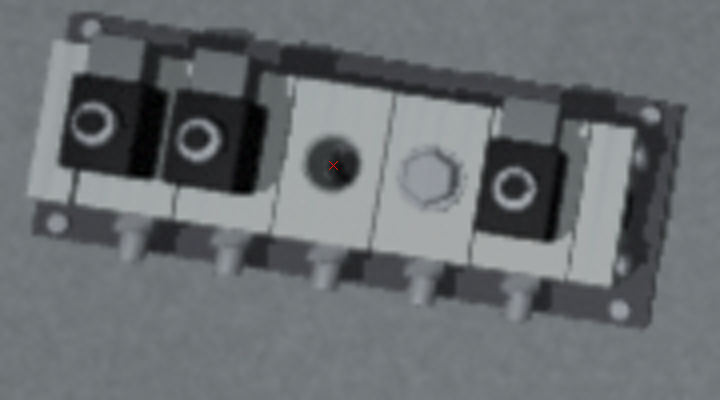

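View pics/b.png

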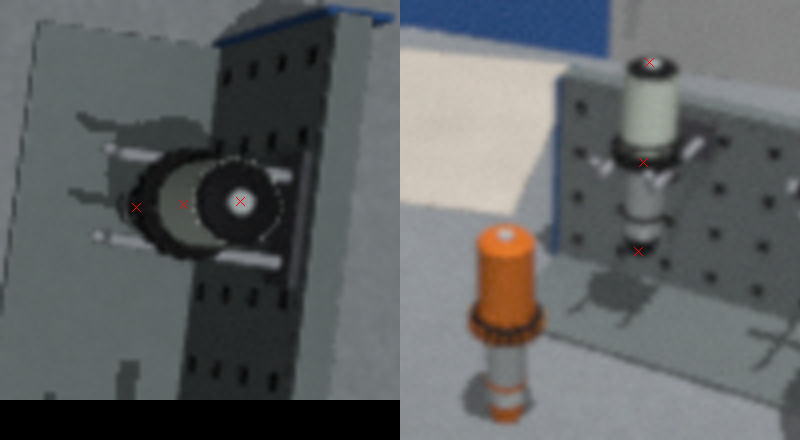

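View pics/d.png

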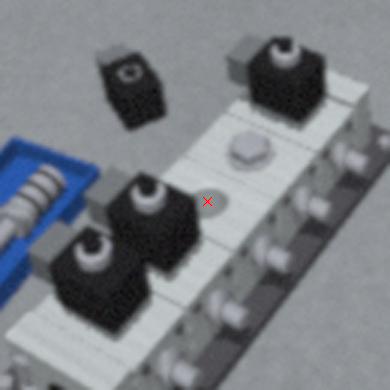

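Candidates for the scope: the white-gripped one on the hook at side (362,130) / top (480,220), and the orange one standing on the bench at side (326,170) / top (388,194). The crop shows the white one hanging on the prongs, so I'll take that one. The open cavity is the dark hole at top (213,201), between a valve at (180,195) and the plug at (238,204).

```bash
python3 -m crank '[[0,0,-0.05,0,0,0,1],[0.03,-0.003,-0.072,0,0,-0.12,1],[0.08,-0.009,-0.072,0,0,-0.27,1],[0.13,-0.015,-0.072,0,0,-0.42,1],[0.18,-0.021,-0.072,0,0,-0.57,1],[0.23,-0.027,-0.072,0,0,-0.72,1],[0.28,-0.033,-0.072,0,0,-0.87,1],[0.33,-0.039,-0.072,0,0,-1.0,1],[0.38,-0.044,-0.072,0,0,-1.05,1],[0.38,-0.044,-0.072,0,0,-1.05,1]]' 40
python3 - <<'E'
from h import *
import cv2
from scipy.spatial.transform import Rotation as R
s=manip.read_state();q=s['tool_rot'];r=R.from_quat([*q[1:],q[0]]).as_matrix();print(s['time_s'],s['tcp_pos'],r.round(3).tolist(),s['qd'].round(3))
print(s['joint_pos'],'d tool',r.T@(np.array([.548,-.316,.161])-s['tcp_pos']))
cv2.imwrite('pics/s1.png',manip.grab_frame('side'))
E
```

```text
time_s: 2.35
tcp_pos: [0.5504, -0.3143, 0.2646]
tool_rot: [-0.0, 0.746, 0.666, 0.0]
force: [-0.7, -0.5, 0.0]
finger_gap: 0.0851
2.35 [ 0.55041456 -0.31431451  0.26456943] [[0.113, 0.994, 0.0], [0.994, -0.113, 0.001], [0.001, 0.0, -1.0]] [-0.055 -0.026 -0.038  0.002 -0.03  -0.007]
[-6.35571379e-01  4.58212249e-01  1.86543925e-01  1.29943074e+00
  6.07547529e-04  1.04839966e+00] d tool [-0.00201757 -0.00221299  0.103568  ]
```

View pics/s1.png

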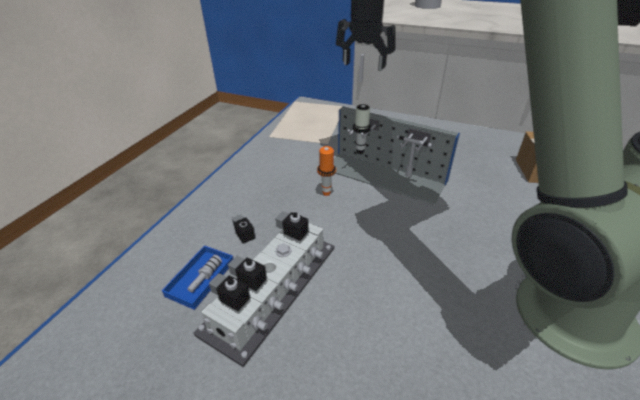

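The gripper at side (365,45) is above the white scope at (362,125). I'll go down over it.

```bash
python3 -m crank '[[-0.002,-0.002,0,0,0,0,1],[-0.002,-0.002,0.025,0,0,0,1],[-0.002,-0.002,0.05,0,0,0,1],[-0.002,-0.002,0.07,0,0,0,1],[-0.002,-0.002,0.085,0,0,0,1],[-0.002,-0.002,0.096,0,0,0,1],[-0.002,-0.002,0.102,0,0,0,1],[-0.002,-0.002,0.102,0,0,0,1],[-0.002,-0.002,0.102,0,0,0,1]]'
python3 - <<'E'
from h import *
import cv2
a=manip.grab_frame('side')[20:200,290:430];b=manip.grab_frame('top')[170:270,430:530]
cv2.imwrite('pics/s2.png',cv2.resize(a,None,fx=3,fy=3,interpolation=2));cv2.imwrite('pics/t2.png',cv2.resize(b,None,fx=4,fy=4,interpolation=2))
E
```

```text
time_s: 3.52
tcp_pos: [0.547, -0.3174, 0.1633]
tool_rot: [0.0, 0.747, 0.665, -0.0]
force: [-0.7, 0.9, 0.5]
finger_gap: 0.0858
```

View pics/s2.png

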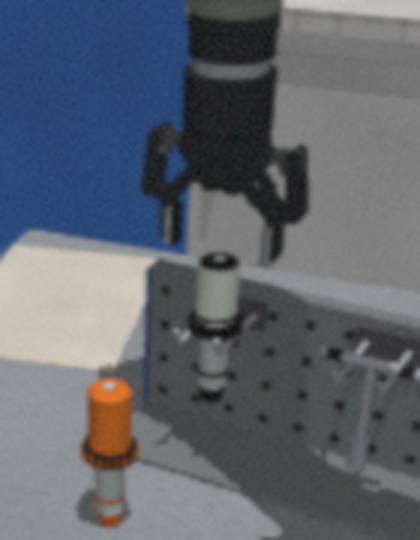

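```bash
python3 - <<'E'
from h import *
import cv2
s=manip.read_state();p=s['tcp_pos'];print(p,s['time_s'],pix('side',p),pix('top',p),pix('side',p-[0,0,-.02]),pix('side',[.548,-.316,.213]), pix('side',[.5504,-.3143,.2646]))
a=manip.grab_frame('side')
for z in (.161,.213,.26): cv2.circle(a,tuple(int(v) for v in pix('side',[p[0],p[1],z])),1,(0,0,255),-1)
cv2.imwrite('pics/s3.png',cv2.resize(a[20:200,290:430],None,fx=3,fy=3,interpolation=2))
E
```

```text
[ 0.54699794 -0.31736959  0.163312  ] 3.625 (np.float64(361.45850049853976), np.float64(121.74037730605609)) (np.float64(470.68376798444785), np.float64(220.90347612389326)) (np.float64(361.86743175834636), np.float64(115.11884737934795)) (np.float64(361.97821661336064), np.float64(105.13910140381708)) (np.float64(362.01856589934863), np.float64(86.73895163847955))
```

View pics/s3.png

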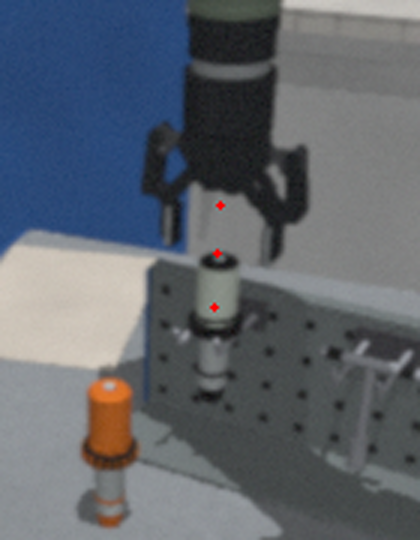

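View pics/t2.png

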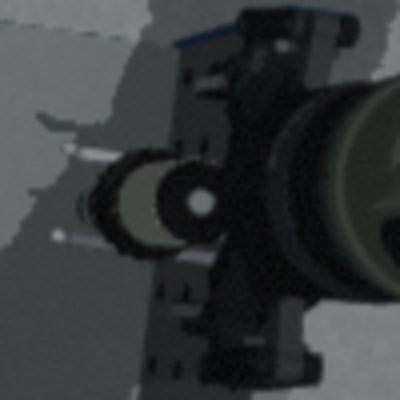

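```bash
python3 - <<'E'
from h import *
import cv2
t=manip.grab_frame('top');s=manip.read_state();p=s['tcp_pos'];print(p,s['joint_pos'],s['force'],s['joint_torque'].round(1))
a=t[150:300,420:640].astype(float);a=(255*(a/255)**.45).astype('uint8');a=cv2.resize(a,None,fx=3.6,fy=3.6,interpolation=2)
for z in(.163,.236,.3): 
  u,v=pix('top',[p[0],p[1],z]);print(z,u,v);cv2.drawMarker(a,(int((u-420)*3.6),int((v-150)*3.6)),(0,0,255),1,10)
cv2.imwrite('pics/t4.png',a)
print('start',pix('side',[.2154,-.505,.1925]),pix('side',[.2154,-.505,.2655]))
b=cv2.imread('pics/side0.png')[0:120,460:560];cv2.imwrite('pics/s0c.png',cv2.resize(b,None,fx=4,fy=4))
E
```

```text
[ 0.54688828 -0.31731967  0.16314112] [-6.42249890e-01  4.98440597e-01 -6.47462864e-03  1.06577925e+00
 -3.17534912e-04  1.04385259e+00] [ 0.47335497 -0.13855932 -0.37301904] [ -0.  -53.3  26.4   0.   -0.   -0. ]
0.163 470.59800742104244 220.96736629119943
0.236 485.518520131232 220.18718960384973
0.3 501.23840491646786 219.3652146573126
start (np.float64(496.1876977664508), np.float64(103.35502241918773)) (np.float64(503.7200074165362), np.float64(77.8842566701354))
```

View pics/t4.png

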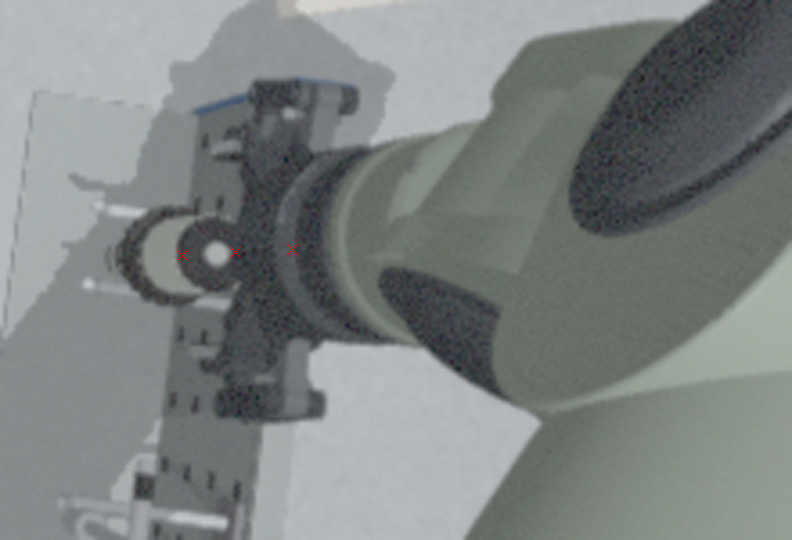

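View pics/s0c.png

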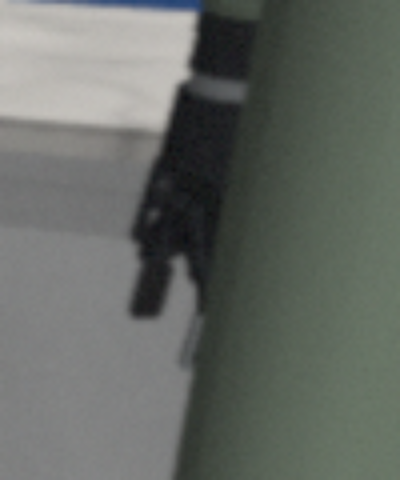

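```bash
cat >> h.py <<'E'
def tri(ps,pt):
    A=[];b=[]
    for c,(u,v) in(('side',ps),('top',pt)):
        k=manip.calibration(c);T=k['cam_to_world'];d=T[:3,:3]@np.array([(u-k['cx'])/k['fx'],-(v-k['cy'])/k['fy'],-1]);d/=np.linalg.norm(d)
        M=np.eye(3)-np.outer(d,d);A.append(M);b.append(M@T[:3,3])
    x=np.linalg.lstsq(np.vstack(A),np.hstack(b),rcond=None)[0]
    return x.round(4),[np.round(np.array(pix(c,x))-p,1) for c,p in(('side',ps),('top',pt))]
E
python3 - <<'E'
from h import *
print(tri((347.2,100),(482.5,190)),tri((380,106),(477,248)),tri((363.5,103),(480,219)))
print('scope top',tri((362,105.5),(480.2,220)))
E
```

```text
(array([ 0.5949, -0.3201,  0.2183]), [array([-1.2,  0. ]), array([0.7, 1.8])]) (array([ 0.4991, -0.3089,  0.2217]), [array([-0.8,  0.1]), array([0.4, 1.1])]) (array([ 0.5466, -0.315 ,  0.2196]), [array([-1. ,  0.1]), array([0.6, 1.5])])
scope top (array([ 0.5479, -0.3172,  0.2114]), [array([ 0.1, -0. ]), array([-0.1, -0.2])])
```

The pictures disagree with the reported TCP height. The open fingertips triangulate to z≈0.219, against about 0.176 expected. They sit at side (347,101)/(380,106), still above the grip, while x and y agree. So the gripper is about 43 mm higher than reported, and I'll go by the pictures, in two steps.

```bash
python3 -m crank '[[0.001,0.001,0.015,0,0,0,1],[0.001,0.001,0.03,0,0,0,1],[0.001,0.001,0.03,0,0,0,1],[0.001,0.001,0.03,0,0,0,1]]'
python3 - <<'E'
from h import *
import cv2
a=manip.grab_frame('side')[20:200,290:430];b=manip.grab_frame('top')[150:300,420:560].astype(float);b=(255*(b/255)**.45).astype('uint8')
a=cv2.resize(a,(420,540),interpolation=2);b=cv2.resize(b,None,fx=2.7,fy=2.7,interpolation=2)
o=np.zeros((540,798,3),'uint8');o[:,:420]=a;o[:b.shape[0],420:798]=b[:, :378];cv2.imwrite('pics/c5.png',o)
E
```

```text
time_s: 4.22
tcp_pos: [0.5478, -0.3163, 0.1328]
tool_rot: [-0.0, 0.747, 0.665, -0.0]
force: [0.7, 0.7, -0.3]
finger_gap: 0.0852
```

View pics/c5.png

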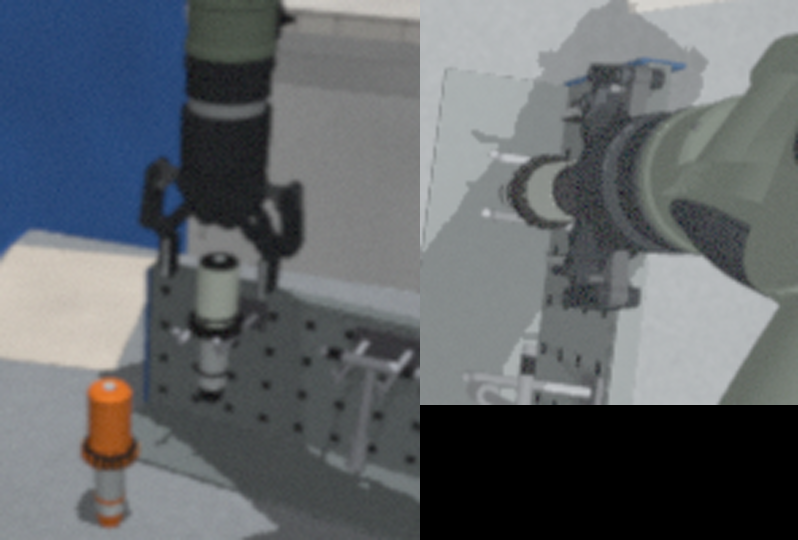

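Fingertips are now at z≈0.185, at crop (167,275)/(266,291), straddling the scope. I'll go down 15 mm more and close.

```bash
python3 -m crank '[[0,0,0.008,0,0,0,1],[0,0,0.015,0,0,0,1],[0,0,0.015,0,0,0,1],[0,0,0.015,0,0,0,0],[0,0,0.015,0,0,0,0],[0,0,0.015,0,0,0,0],[0,0,0.015,0,0,0,0],[0,0,0.015,0,0,0,0],[0,0,0.015,0,0,0,0],[0,0,0.015,0,0,0,0]]' 40
python3 - <<'E'
from h import *
import cv2
a=manip.grab_frame('side')[20:200,290:430]
cv2.imwrite('pics/c6.png',cv2.resize(a,(420,540),interpolation=2))
E
```

```text
time_s: 5.58
tcp_pos: [0.5484, -0.3168, 0.1189]
tool_rot: [0.001, 0.747, 0.665, -0.0]
force: [-0.3, -0.3, 4.5]
finger_gap: 0.0373
```

View pics/c6.png

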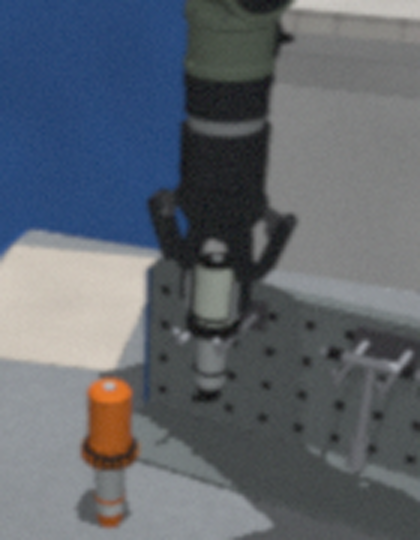

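Holding with a 37 mm gap. I'll lift straight up.

```bash
python3 -m crank '[[0,0,-0.01,0,0,0,0],[0,0,-0.025,0,0,0,0],[0,0,-0.045,0,0,0,0],[0,0,-0.065,0,0,0,0],[0,0,-0.085,0,0,0,0],[0,0,-0.105,0,0,0,0],[0,0,-0.125,0,0,0,0],[0,0,-0.14,0,0,0,0],[0,0,-0.14,0,0,0,0],[0,0,-0.14,0,0,0,0]]' 50
python3 - <<'E'
from h import *
import cv2
from scipy.spatial.transform import Rotation as R
a=manip.grab_frame('side')[0:200,290:430]
cv2.imwrite('pics/c7.png',cv2.resize(a,None,fx=3,fy=3,interpolation=2))
for t in('scope_tip','scope_mid'):print(t,[([round(float(v),3) for v in d['at']],round(float(d['p']),2)) for d in manip.tip_of('side',t)][:4])
s=manip.read_state();q=s['tool_rot'];r=R.from_quat([*q[1:],q[0]]);print(s['tcp_pos'],r.as_matrix().round(4).tolist(),s['joint_pos'].round(3))
E
```

```text
time_s: 6.88
tcp_pos: [0.548, -0.3164, 0.2582]
tool_rot: [0.0, 0.747, 0.665, -0.0]
force: [-0.1, -1.1, -1.7]
finger_gap: 0.037
scope_tip [([0.598, -0.179, 0.002], 0.81), ([0.552, -0.313, 0.203], 0.61)]
scope_mid [([0.551, -0.316, 0.28], 0.71), ([0.595, -0.173, 0.075], 0.69), ([0.729, 0.204, 0.007], 0.27)]
[ 0.54785728 -0.31633737  0.25782574] [[0.1151, 0.9934, -0.0006], [0.9934, -0.1151, 0.0], [-0.0001, -0.0006, -1.0]] [-0.64   0.457  0.169  1.282 -0.     1.046]
```

View pics/c7.png

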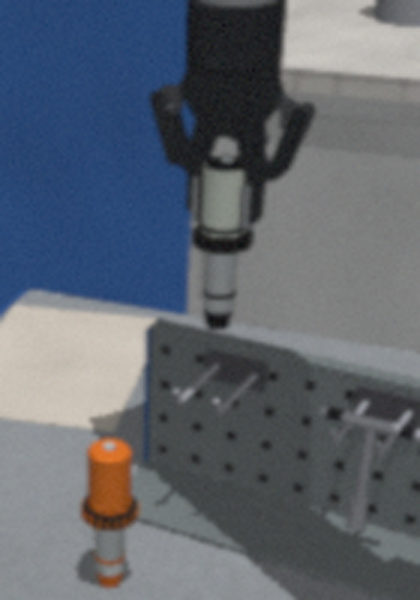

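Scope held upright, lens at about z 0.204, the hook empty. Next I'll carry it across, clearing the orange one (148 mm) and the valves (133 mm).

```bash
python3 -m crank '[[0.015,-0.001,0,0,0,0,0],[0.045,-0.002,0,0,0,0,0],[0.085,-0.004,0,0,0,0,0],[0.13,-0.006,0,0,0,0,0],[0.175,-0.008,0,0,0,0,0],[0.22,-0.01,0,0,0,0,0],[0.265,-0.012,0,0,0,0,0],[0.31,-0.014,0,0,0,0,0],[0.34,-0.016,0,0,0,0,0],[0.34,-0.016,0,0,0,0,0]]'
python3 - <<'E'
from h import *
from scipy.spatial.transform import Rotation as R
s=manip.read_state();q=s['tool_rot'];r=R.from_quat([*q[1:],q[0]]).as_matrix();print(r.round(3).tolist(),r.T@(np.array([.581,.167,.258])-s['tcp_pos']))
E
```

```text
time_s: 8.28
tcp_pos: [0.5703, 0.0263, 0.2576]
tool_rot: [-0.001, 0.745, 0.667, -0.0]
force: [-0.0, -0.4, -1.3]
finger_gap: 0.0368
[[0.111, 0.994, -0.001], [0.994, -0.111, 0.001], [0.001, -0.001, -1.0]] [ 0.14105842 -0.00500345 -0.00028177]
```

```bash
python3 -m crank '[[0.02,-0.001,0,0,0,0,0],[0.055,-0.002,0,0,0,0,0],[0.095,-0.004,0,0,0,0,0],[0.125,-0.005,0,0,0,0,0],[0.141,-0.005,0,0,0,0,0],[0.141,-0.005,0,0,0,0,0],[0.141,-0.005,0,0,0,0,0]]'
python3 - <<'E'
from h import *
import cv2
a=manip.grab_frame('side');b=manip.grab_frame('top')
for c in('side','top'):
  for t in('scope_tip','scope_mid','cavity','sec_open'):print(c,t,[([round(float(v),3) for v in d['at']],round(float(d['p']),2)) for d in manip.tip_of(c,t)][:4])
s=manip.read_state();print(s['tcp_pos'],s['time_s'])
p=s['tcp_pos']
for P in([*p[:2],.204],[.581,.167,.067]):
  u,v=pix('side',P);print(u,v)
A=cv2.resize(a[120:310,200:340],None,fx=3,fy=3,interpolation=2)
B=b[150:260,120:300].astype(float);B=(255*(B/255)**.5).astype('uint8')
cv2.imwrite('pics/s8.png',A);cv2.imwrite('pics/t8.png',cv2.resize(B,None,fx=4,fy=4,interpolation=2))
E
```

```text
time_s: 9.15
tcp_pos: [0.5809, 0.1658, 0.2576]
tool_rot: [-0.0, 0.746, 0.666, -0.001]
force: [-0.6, -0.3, -1.2]
finger_gap: 0.0371
side scope_tip [([0.584, 0.167, 0.201], 0.83), ([0.596, -0.177, 0.003], 0.81)]
side scope_mid [([0.596, -0.175, 0.077], 0.94), ([0.581, 0.167, 0.276], 0.78)]
side cavity [([0.576, 0.17, 0.066], 0.79)]
side sec_open [([0.582, 0.17, 0.011], 0.77)]
top scope_tip [([0.579, 0.168, 0.202], 0.74)]
top scope_mid [([0.596, -0.179, 0.072], 0.66), ([0.583, 0.164, 0.276], 0.61)]
top cavity [([0.584, 0.169, 0.066], 0.87)]
top sec_open [([0.582, 0.166, 0.01], 0.65)]
[0.5809989  0.16675648 0.25773438] 9.65
261.24267638552465 215.40398912635177
268.531209311514 266.51786302685264
```

View pics/s8.png

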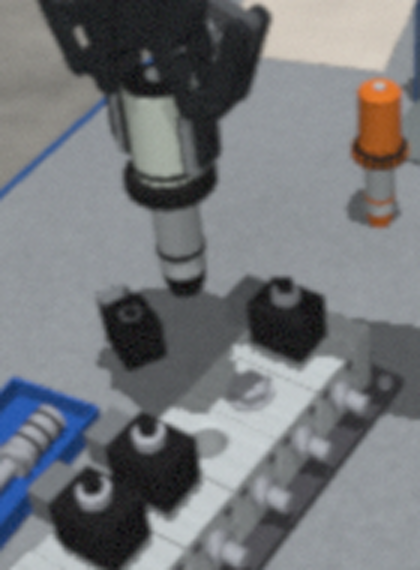

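View pics/t8.png

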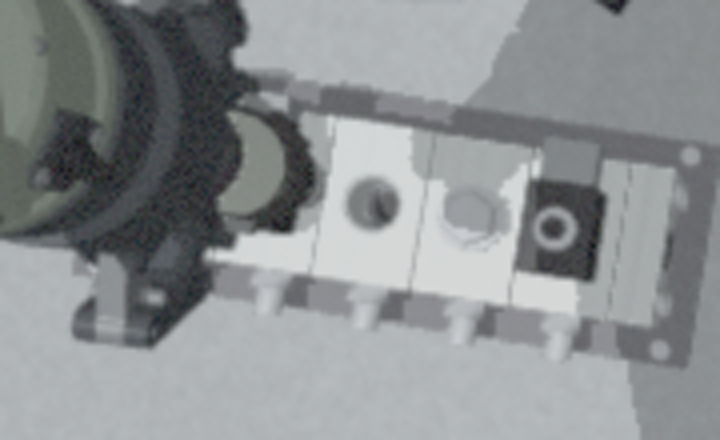

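Centred over the cavity: the lens tip at side (262,216) is within about 1 px of the prediction, and both networks agree to about 3 mm. I'll come down, stopping short first.

```bash
python3 -m crank '[[0,0,0.01,0,0,0,0],[0,0,0.03,0,0,0,0],[0,0,0.05,0,0,0,0],[0,0,0.07,0,0,0,0],[0,0,0.088,0,0,0,0],[0,0,0.1,0,0,0,0],[0,0,0.108,0,0,0,0],[0,0,0.108,0,0,0,0],[0,0,0.108,0,0,0,0]]'
python3 - <<'E'
from h import *
import cv2
a=manip.grab_frame('side');b=manip.grab_frame('top')
for c in('side','top'):
  for t in('scope_tip','scope_mid','cavity'):print(c,t,[([round(float(v),3) for v in d['at']],round(float(d['p']),2)) for d in manip.tip_of(c,t)][:4])
s=manip.read_state();p=s['tcp_pos'];print(p,s['time_s'])
print(pix('side',[*p[:2],p[2]-.054]),pix('side',[.581,.167,.067]))
cv2.imwrite('pics/s9.png',cv2.resize(a[160:310,200:340],None,fx=4,fy=4,interpolation=2)[:600])
cv2.imwrite('pics/t9.png',cv2.resize(b[150:260,120:300],None,fx=4,fy=4,interpolation=2))
E
```

```text
time_s: 10.78
tcp_pos: [0.5814, 0.1669, 0.1504]
tool_rot: [-0.0, 0.745, 0.667, 0.0]
force: [-0.5, 1.0, -1.6]
finger_gap: 0.0368
side scope_tip [([0.594, -0.178, 0.004], 0.69), ([0.584, 0.168, 0.094], 0.63)]
side scope_mid [([0.584, 0.167, 0.169], 0.83), ([0.595, -0.172, 0.075], 0.55)]
side cavity [([0.577, 0.167, 0.065], 0.88)]
top scope_tip [([0.584, 0.168, 0.094], 0.67)]
top scope_mid [([0.597, -0.178, 0.071], 0.84), ([0.582, 0.164, 0.168], 0.59)]
top cavity []
[0.58095461 0.1668366  0.14991219] 11.175
(np.float64(267.17897969690137), np.float64(256.66501219756714)) (np.float64(268.531209311514), np.float64(266.51786302685264))
```

View pics/s9.png

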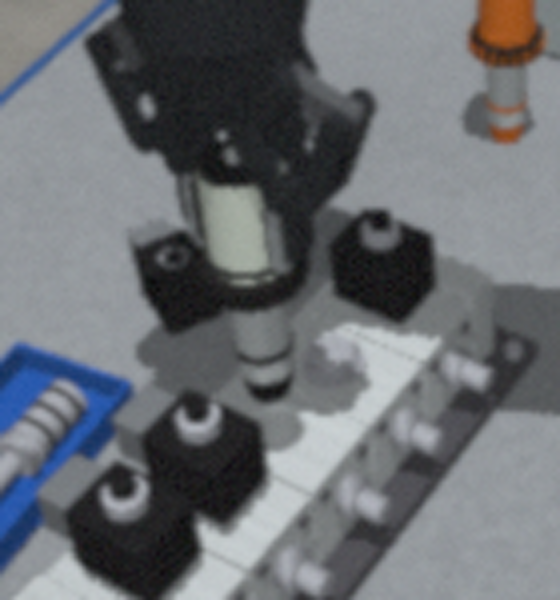

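View pics/t9.png

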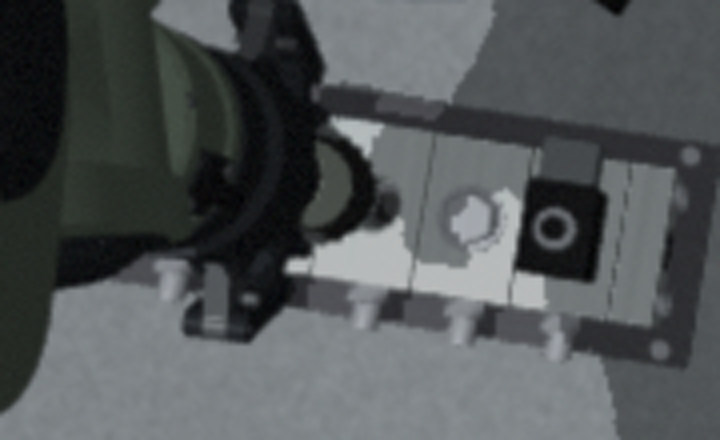

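The lens tip is at side (267,257) and the cavity shows at about (269,267), both within about 1 px of their predictions. Final 17 mm down, with a 1 mm nudge for the networks' small x bias.

```bash
python3 -m crank '[[0,-0.001,0.006,0,0,0,0],[0,-0.001,0.012,0,0,0,0],[0,-0.001,0.017,0,0,0,0],[0,-0.001,0.017,0,0,0,0],[0,-0.001,0.017,0,0,0,0],[0,-0.001,0.017,0,0,0,0]]'
python3 - <<'E'
from h import *
import cv2
a=manip.grab_frame('side');b=manip.grab_frame('top')
for c in('side','top'):
  for t in('scope_tip','scope_mid','cavity','coil','spinner_mid'):print(c,t,[([round(float(v),3) for v in d['at']],round(float(d['p']),2)) for d in manip.tip_of(c,t)][:4])
s=manip.read_state();p=s['tcp_pos'];print(p,s['time_s'],s['force'],s['qd'].round(3))
A=cv2.resize(a[190:310,210:330],None,fx=5,fy=5,interpolation=2)
for P in([*p[:2],p[2]-.054],[.581,.167,.067]):
  u,v=pix('side',P);print(u,v);cv2.drawMarker(A,(int((u-210+.5)*5),int((v-190+.5)*5)),(0,0,255),1,9)
cv2.imwrite('pics/s10.png',A)
E
```

```text
time_s: 11.92
tcp_pos: [0.5802, 0.167, 0.1332]
tool_rot: [-0.0, 0.745, 0.667, 0.0]
force: [-0.1, 0.4, -1.0]
finger_gap: 0.037
side scope_tip [([0.596, -0.178, 0.003], 0.94), ([0.581, 0.167, 0.078], 0.68)]
side scope_mid [([0.581, 0.167, 0.152], 0.97), ([0.597, -0.174, 0.078], 0.72), ([0.73, 0.208, 0.006], 0.64)]
side cavity [([0.578, 0.169, 0.067], 0.75)]
side coil [([0.717, 0.052, -0.003], 0.81)]
side spinner_mid [([0.396, -0.297, 0.145], 0.53)]
top scope_tip [([0.582, 0.171, 0.075], 0.77)]
top scope_mid [([0.58, 0.169, 0.154], 0.7), ([0.6, -0.174, 0.071], 0.66)]
top cavity [([0.582, 0.167, 0.065], 0.74)]
top coil [([0.717, 0.054, -0.001], 0.71)]
top spinner_mid [([0.397, -0.296, 0.141], 0.91)]
[0.57998834 0.16696716 0.13294246] 12.525 [ 0.1427909  -0.15588573 -1.80973376] [ 0.001 -0.     0.    -0.001 -0.     0.   ]
268.4087262281515 262.6607547354341
268.531209311514 266.51786302685264
```

View pics/s10.png

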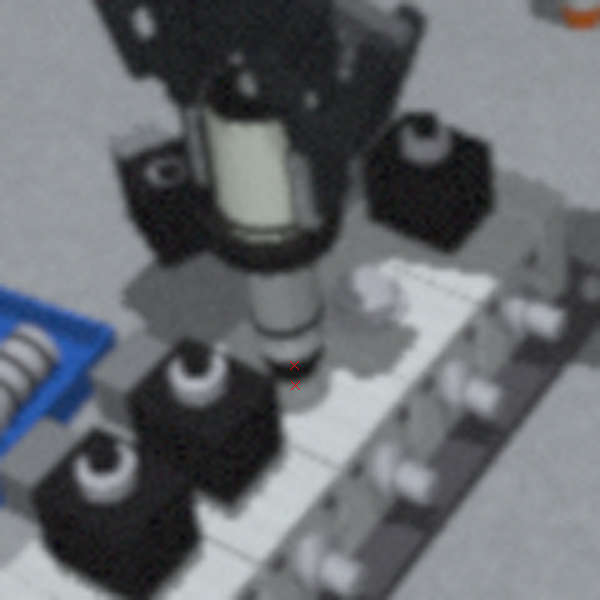

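The networks put the lens at z≈0.075–0.081, about 10 mm above the mouth, and centred within about 2 mm. The scope is still and upright, so I'm handing in.

```bash
python3 -c "
from workcell import manip;manip.finish_job();print(manip.read_state()['finger_gap'])"
```

```text
the job is handed in; nothing more can be done
the job is handed in; nothing more can be done
```

I lifted the white-gripped microscope straight off its hook and carried it over the orange look-alike and the valves. I handed in at about 12.5 s with it held lens down over the open cavity, between the valve and the hex plug.

**Last checks:**
- **Centring:** the lens read about (0.5815, 0.169) and the cavity about (0.581, 0.167), so the centres are within about 2 mm.
- **Height:** the lens is at z of about 0.075–0.081, against 0.067 for the mouth, which is roughly 8–14 mm above it.
- **Hold:** the tool points straight down, the joints are still, and the finger gap is steady at 37 mm.
- **Forces:** they stayed small (under 2 N) while carrying and lowering, with no sign of contact with the bank.
- **Other items:** the coil and spinner read within 5 mm of where they started. I did not measure the loose cartridge again, but it still showed in its tray in the late side pictures.

**Disagreement:** the reported tool height was about 43 mm lower than the pictures showed, while x and y agreed. I went by the pictures for all heights. The two cameras also differed by about 4 mm on the cavity's x. I used the hole's centre in the top picture, which also matched the first side picture.

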